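# Shake the stones in the tall jar

## Robot

A 6-joint arm with a two-finger parallel gripper is mounted at the origin on the work surface. World frame = base frame: x ahead of the robot, y to its left, z up, the work surface at z = 0. Lengths are in m, angles in degrees, forces in N, time in s.
With the tool pointing down it reaches from about 0.375 to 0.825 m from the base axis. Payload 5.5 kg.
Tool frame: the origin (TCP) lies midway between the tips of the shut fingers; the grasp point (between the pads) lies 19 mm behind it; z points along the fingers, y is the line along which they close (so a half turn about z gives the same grasp; the last joint's range is limited). The gripper opens to 85 mm and grips with 20 to 120 N. Pads are 22 mm wide; open, the fingers measure 114 mm over their backs; the gripper's body (76 mm by 85 mm) begins 54 mm behind the grasp point. The pads swing forward as they close: fully open they stand 13 mm farther back than shut.
Start: joints at [64.515, 17.962, -2.699, 69.339, 0, 90], TCP at [0.258, 0.542, 0.231] pointing down, gripper open.
Joint ranges: [-152.73, 152.73], [-39.44, 99.34], [-58.76, 71.6], [-118.89, 123.64], [-81.53, 83.1], [-180, 180]. Speed limits (degrees/s): [136.94, 136.94, 172.46, 180, 180, 180].

## Interface

Orientations are given as [roll, pitch, yaw] about the fixed x, y, z axes, in that order (R = Rz(yaw) Ry(pitch) Rx(roll)).
In Python, from station import sense, camera, finish_job gives the robot as it stands.
- The arm moves only by the shell command python3 -m creep 'ROWS'. ROWS is JSON, one flat list of numbers, 5 for each row, row after row: the opening, from -1 (shut) to 1 (fully open), then the shift along the tool's x, y, z as a fraction of full scale, then the turn about the tool's z as a fraction of full scale. In form: [jaw, tx, ty, tz, turn, jaw, tx, ty, tz, turn, ...]. A call has 1 to 5 rows; each row is the pose to reach, as a shift and turn from the pose commanded when the call began, along the tool's axes at that moment; what a row does not reach only later rows make up. Full scale, the value 1, is 100 mm for a shift and pi/2 rad for a turn. A row lasts 1/10 s, in which the tool goes at most 50 mm and 8.59 degrees, less where a joint would pass 70% of its speed; a pose out of reach is approached as far as the arm can. A call with a number of a shift or a turn outside -1 to 1 is refused whole. A call with a gripper value outside its range is refused whole. The fingers move at their own pace and stop on an object; the grip force is fixed at half the most. Time passes only in rows, so rows that repeat a pose let the fingers close. It gives the time, the measured TCP pose, the force, the opening and the grip force at its end, in the units of the state.
- sense(): the state, without advancing time (a new reading comes with each control period).
- camera(name): name is "scene" or "top"; returns a dict with "pixels" (400x640x3 uint8, blue, green, red), "camera_matrix" (3x3 intrinsics, pixels), "xyz" and "orientation" of the camera in the world. Camera axes: x right, y down, z forward; pixel columns grow to the right and rows downward; lengths in m; the calibration is good to about 2 mm. A picture is of the moment at which its call begins. There is no depth.
- finish_job(): hands the job in; it is judged then, once.
The state is a dict: "t": time; "qpos": joint angles; "joint_vel": joint speeds; "joint_torque": joint torques, N m; "ee_pos": TCP position; "ee_rot": TCP orientation; "contact_force": force on the tool from outside, world axes, zero at the start; "wrist_torque": the same for the moment, N m; "gripper_width": opening from 0.0 (shut) to 1.0 (fully open); "gripper_force": force on a finger pad.
Only numpy, scipy, OpenCV 4.12 (cv2) and the standard library are available. Lean on these libraries where they do the work, as an engineer would, in place of code of your own. Each camera call takes 0.05 s, during which the arm holds its last target. There are 200 camera calls.

## Task

Take the tall jar and, keeping hold of it, press it upright onto the middle of the shaker's sprung rubber pad until the pad is fully down; keep it fully down for two seconds so the stones get shaken. Then let the pad come back up and stand the jar upright on the floor of the steel tray, beside the squat jar that is already there, and let go. Leave the two squat jars and the clay bowl where they are.

Things in the scene. Friction and masses are not known exactly. Their poses are not given: they have to be found in the camera images.
- tall_jar: The tall closed glass jar with a flat steel cap and a few small stones inside: an upright cylinder 50 mm in diameter and 95 mm high (glass up to 79 mm, then the 48 mm wide cap), about 0.18 kg. Origin: centre of its underside; z up along the jar.
- shaker: Touch-start shaker, a grey box 130 mm (x) by 160 mm (y), its top face 60 mm above the bench, fixed to the bench; a dial on its front (-x) face. An aluminium collar 88 mm in diameter on top reaches up to 72 mm and carries the round rubber pad. Origin: centre of its underside, on the bench; x points to its back, z up.
- pad_top (a point): Centre of the upper face of the shaker's round black rubber pad (flat, 72 mm in diameter, the face 88 mm above the bench at rest); it moves with the pad. z up.
- pad (a joint): How far the sprung pad is pressed down, m: 0 at rest, 0.012 fully down against its stop. It takes about 3 N to start moving and about 9 N to be fully down; the jar's own weight is not enough.
- tray: Shallow open steel tray, 150 mm (x) by 200 mm (y) outside, walls 3 mm thick and 18 mm high, its inner floor about 3 mm above the bench; fixed to the bench. Origin: centre of its underside; x and y along its sides. The squat jar stands near its -y end, so the +y half is free.
- tray_jar: Squat glass jar with steel cap, 62 mm in diameter, 45 mm high, standing in the tray near its -y end. Origin: centre of its underside. To be left alone.
- squat_jar: Squat glass jar with steel cap, 62 mm in diameter, 45 mm high, standing on the bench. Origin: centre of its underside. To be left alone.
- bowl: Small open terracotta bowl, 90 mm across the rim, 35 mm high, standing on the bench. Origin: centre of its underside. To be left alone.
Mind the look-alikes: they are no part of the job. Leave any brown look-alike of the tall_jar alone. Leave any pink look-alike of the shaker alone.

How it is judged:
By the outcome, as a careful person would: the job done as asked, in the order asked, and still so for the second after the job is handed in, with the robot touching nothing.
It also fails if it takes over 51 s, if anything falls off the work surface, if the arm or the gripper's body presses on something with over 40 N, if the wrist force passes 120 N, or if a joint passes its speed limit or range.

## Working session

There is one attempt and no reset: what is moved stays moved. The work goes in short steps, Python scripts to look and compute and a shell command to move; the robot and the scene stay as the last step left them, time stands still between calls to the robot, and variables do not carry over. Pictures are saved under pics/ and viewed, at most 10 in all, crops included, and the job is handed in when it is done.

```bash
mkdir -p pics; cat > h.py <<'E'
import numpy as np, cv2
from station import sense, camera
from scipy.spatial.transform import Rotation as R
def rot(o):
    o=np.array(o,float); return o if o.shape==(3,3) else R.from_euler('xyz',o,degrees=True).as_matrix()
def ray(c,u,v):
    d=rot(c['orientation'])@np.linalg.inv(np.array(c['camera_matrix']))@[u,v,1]; return np.array(c['xyz']),d
def onz(c,u,v,z):
    p,d=ray(c,u,v); return p+d*(z-p[2])/d[2]
def proj(c,P):
    q=rot(c['orientation']).T@(np.array(P)-c['xyz']); q=np.array(c['camera_matrix'])@q; return q[:2]/q[2]
def tri(c1,a,c2,b):
    p,d=ray(c1,*a);q,e=ray(c2,*b); d/=np.linalg.norm(d);e/=np.linalg.norm(e)
    s=np.linalg.lstsq(np.c_[d,-e],q-p,rcond=None)[0]; return (p+d*s[0]+q+e*s[1])/2, np.linalg.norm(p+d*s[0]-q-e*s[1])
E
python3 - <<'E'
from h import *
import pickle
s=sense();print(s)
for n in('scene','top'):
    c=camera(n);cv2.imwrite(f'pics/{n}0.png',np.array(c['pixels']));print(n,c['camera_matrix'],c['xyz'],c['orientation']);pickle.dump(c,open(n+'0.pkl','wb'))
E
```

```text
{'t': 0.0, 'qpos': array([ 6.45157368e+01,  1.80022683e+01, -2.75471027e+00,  6.93397452e+01,
        1.11822625e-03,  9.00022799e+01]), 'joint_vel': array([0.05522853, 0.08619027, 0.05892224, 0.03204455, 0.05013101,
       0.03827625]), 'joint_torque': array([-8.65650491e-04, -5.39583492e+01,  3.39754057e+01,  1.90762302e-02,
        1.27183048e-04,  5.01922941e-06]), 'ee_pos': array([0.25790204, 0.54110029, 0.23045099]), 'ee_rot': array([-1.79903276e+02, -1.11437592e-03,  1.54513455e+02]), 'contact_force': array([-0.07171925,  0.69345773,  0.43249187]), 'wrist_torque': array([ 0.00088948,  0.00446822, -0.02547723]), 'gripper_force': 0.0, 'gripper_width': 0.9992056534115455}
scene [[385.98450522   0.         326.90169527]
 [  0.         385.98450522 199.55387054]
 [  0.           0.           1.        ]] [ 1.29881669 -0.08349615  0.59893522] [-121.93064329   -0.97423025   83.62881142]
top [[404.90546805   0.         325.82997559]
 [  0.         404.90546805 202.94891137]
 [  0.           0.           1.        ]] [0.36047239 0.00342175 1.16423803] [-173.30288528    0.35631104  -90.96950951]
```

View pics/scene0.png

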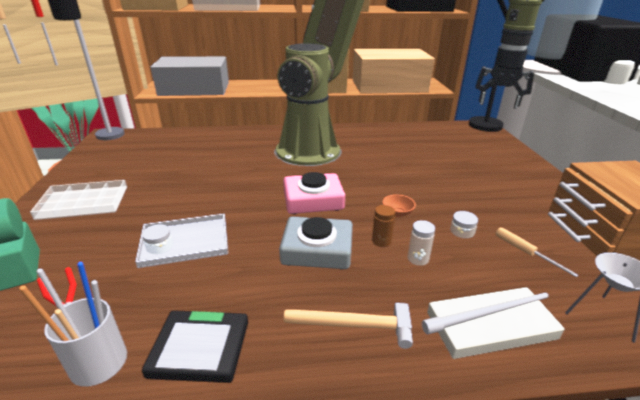

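View pics/top0.png

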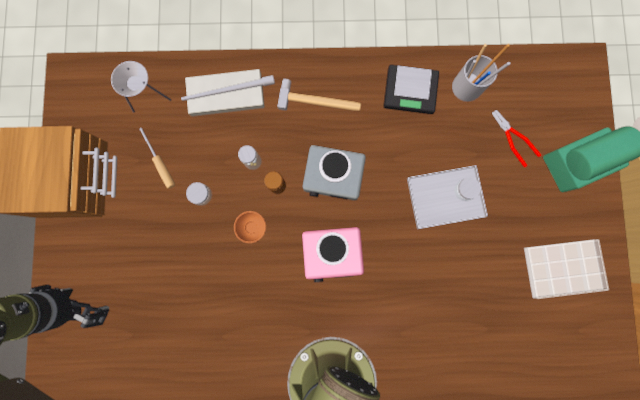

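The scene picture shows the clear jar at (421,243), its brown look-alike at (383,226), the grey shaker at (317,242), the pink one at (314,190), and the tray at (184,240) with its squat jar at (156,236). In the top picture these are at (249,156), (274,182), (334,171), (332,252) and (447,197). The clear tall jar and the grey shaker fit the description; the brown jar and pink box are the named look-alikes. I'll check this in an enlarged crop and measure.

```bash
python3 - <<'E'
from h import *
import pickle
s=pickle.load(open('scene0.pkl','rb'));t=pickle.load(open('top0.pkl','rb'))
a=np.array(s['pixels'])[195:275,350:450];b=np.array(t['pixels'])[130:210,230:330]
a2=np.array(s['pixels'])[205:275,130:240];b2=np.array(t['pixels'])[155:235,400:490]
f=lambda i,w,h:cv2.resize(i,(w,h),interpolation=cv2.INTER_CUBIC)
cv2.imwrite('pics/crop1.png',np.vstack([np.hstack([f(a,400,320),f(b,400,320)]),np.hstack([f(a2,440,280),f(b2,315,280),np.zeros((280,45,3),np.uint8)])]))
def blobs(c,roi,m):
    x0,y0,x1,y1=roi;im=np.array(c['pixels'])[y0:y1,x0:x1]
    n,l,st,ce=cv2.connectedComponentsWithStats(m(im).astype(np.uint8))
    k=1+np.argmax(st[1:,4]);co=max(cv2.findContours((l==k).astype(np.uint8),0,1)[0],key=len)
    e=cv2.fitEllipse(co);return np.array(e[0])+[x0,y0],e[1],st[k]
dark=lambda im:im.max(2)<60
ps,pt=blobs(s,(295,212,340,245),dark),blobs(t,(310,145,360,185),dark)
print(ps,pt,tri(s,ps[0],t,pt[0]))
# shaker yaw from grey top face in top view
im=np.array(t['pixels']);hsv=cv2.cvtColor(im,cv2.COLOR_BGR2HSV)
def rect(m,roi):
    x0,y0,x1,y1=roi;mm=m[y0:y1,x0:x1].astype(np.uint8);mm=cv2.morphologyEx(mm,cv2.MORPH_CLOSE,np.ones((5,5)))
    co=max(cv2.findContours(mm,0,1)[0],key=cv2.contourArea);r=cv2.minAreaRect(co);return cv2.boxPoints(r)+[x0,y0]
nb=~((hsv[...,0]<25)&(hsv[...,1]>90))
for n,roi,z in(('shaker',(290,135,375,210),.06),('tray',(400,155,495,235),.018)):
    B=rect(nb,roi);P=np.array([onz(t,*q,z)[:2] for q in B]);print(n,B.round(1).tolist(),P.round(3).tolist(),P.mean(0),[np.linalg.norm(P[i]-P[i-1]).round(3) for i in range(4)])
E
```

```text
(array([315.74656677, 228.47284698]), (19.772733688354492, 24.679153442382812), array([  8,   6,  27,  21, 341], dtype=int32)) (array([334.89659119, 165.00514603]), (23.701229095458984, 23.902660369873047), array([ 13,   8,  25,  25, 478], dtype=int32)) (array([ 0.59170793, -0.01981541,  0.07880567]), np.float64(0.0026664144110161354))
shaker [[300.6, 193.4], [308.9, 143.8], [365.8, 153.3], [357.5, 202.9]] [[0.518, 0.077], [0.657, 0.053], [0.627, -0.105], [0.489, -0.079]] [ 0.5728826  -0.01362765] [np.float64(0.159), np.float64(0.142), np.float64(0.161), np.float64(0.141)]
tray [[406.0, 176.7], [478.2, 163.8], [487.6, 216.5], [415.5, 229.4]] [[0.567, -0.223], [0.601, -0.432], [0.448, -0.449], [0.415, -0.244]] [ 0.50790827 -0.33696478] [np.float64(0.153), np.float64(0.212), np.float64(0.153), np.float64(0.208)]
```

View pics/crop1.png

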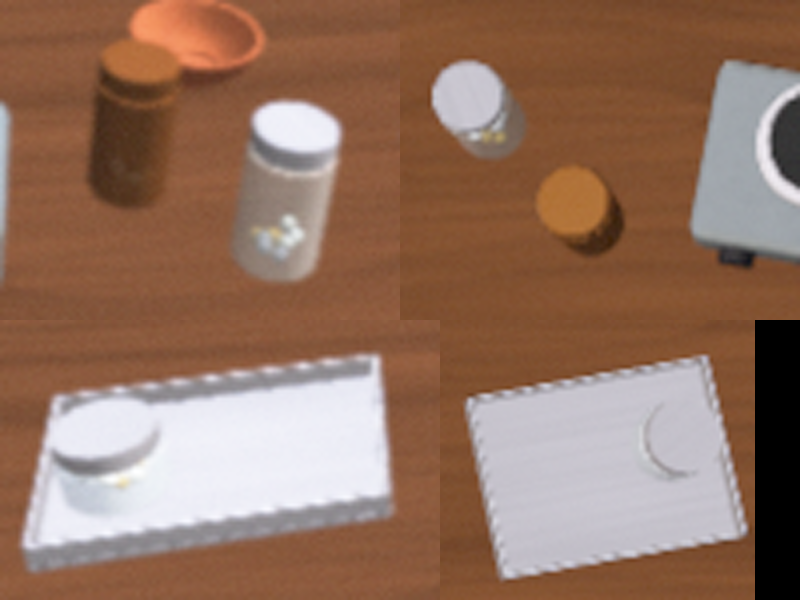

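Crop: the clear jar with steel cap and visible stones is the tall jar. Its cap top is at about scene (424,226.8) and top (247,154.2). The brown one beside it is the look-alike. The tray's left (+y) part is free.

```bash
python3 - <<'E'
from h import *
import pickle
s=pickle.load(open('scene0.pkl','rb'));t=pickle.load(open('top0.pkl','rb'))
print('cap',tri(s,(424,226.8),t,(247,154.2)),onz(t,247,154.2,.095),onz(s,424,226.8,.095))
print('cap base', tri(s,(419.3,262.3),t,(253.3,167.5)))
print('pad',tri(s,(316.3,225.6),t,(334.9,164.8)),onz(t,334.9,164.8,.088),onz(s,316.3,225.6,.088))
bx=onz(t,274-.5,180.3,.095);print('brown',bx)
# tray corners, top-crop pixels (rim outer)
C=np.array([[467,399],[708,355],[747,535],[503,579]],float)
C=np.c_[400+(C[:,0]-440)/3.5,155+(C[:,1]-320)/3.5]
P=np.array([onz(t,*q,.018)[:2] for q in C]);print('tray top',P.round(3).tolist(),P.mean(0))
D=np.array([[392,512],[30,568],[53,398],[378,356]],float);D=np.c_[130+D[:,0]/4,205+(D[:,1]-320)/4]
Q=np.array([onz(s,*q,z)[:2] for q,z in zip(D,(.018,.0,.018,.018))]);print('tray scene',Q.round(3).tolist())
print('sceneTL/TR tri',[ (tri(s,D[i],t,C[j])) for i,j in((2,1),(0,0),(3,3))])
j=onz(t,400+(683-440)/3.5,155+(438-320)/3.5,.048);print('trayjar',j)
print('bowl',onz(t,250,226,.035),'squat',onz(t,197.5,193,.045))
E
```

```text
cap (array([0.62352066, 0.2199041 , 0.09116565]), np.float64(0.0011893745140675734)) [0.62240431 0.21854438 0.095     ] [0.62856605 0.21825485 0.095     ]
cap base (array([ 0.6117066 ,  0.22695173, -0.02471569]), np.float64(0.006917852176226451))
pad (array([ 0.59076725, -0.01909056,  0.08611731]), np.float64(0.0014667937096106845)) [ 0.59043098 -0.0183221   0.088     ] [ 0.59329993 -0.02005466  0.088     ]
brown [0.5496725  0.14706768 0.095     ]
tray top [[0.564, -0.228], [0.597, -0.427], [0.449, -0.45], [0.416, -0.251]] [ 0.50669733 -0.33876392]
tray scene [[0.586, -0.224], [0.596, -0.426], [0.453, -0.449], [0.423, -0.25]]
sceneTL/TR tri [(array([ 0.57949276, -0.39456189,  0.10462025]), np.float64(0.0002397432491274988)), (array([ 0.56698109, -0.22947882,  0.00237381]), np.float64(0.0028275625343766085)), (array([ 0.41667136, -0.25153714,  0.01399291]), np.float64(0.0003367359260279567))]
trayjar [ 0.52444943 -0.39183526  0.048     ]
bowl [0.43210196 0.22103905 0.035     ] squat [0.52634512 0.36655551 0.045     ]
```

The tall jar is at about (0.624, 0.2185), the pad at (0.591, -0.019), and the free spot in the tray at (0.500, -0.294). I'll turn the tool to yaw 90 so the fingers close along world x, clear of the brown jar.

```bash
python3 -m creep '[1,-0.2,-0.06,0,0.0895,1,-0.4,-0.12,0,0.179,1,-0.6,-0.17,0,0.2685,1,-0.8,-0.23,0,0.358,1,-1,-0.28,0,0.4475]'; python3 -c "
from h import *
s=sense();print(s['ee_pos'],s['ee_rot'],s['qpos'])"
```

```text
t: 0.6
ee_pos: [0.3367, 0.4724, 0.2308]
ee_rot: [-180.0, 0.0, 113.9]
contact_force: [0.3, 0.3, 0.7]
gripper_width: 0.999
gripper_force: 0.0
[0.33671748 0.47240108 0.23084848] [-1.79951789e+02  3.04759189e-02  1.13912900e+02] [ 5.45204936e+01  1.58697929e+01 -5.57391512e+00  6.86133028e+01
 -1.68302914e-03  1.20607607e+02]
```

```bash
python3 -m creep '[1,-0.25,0.11,0,0.09,1,-0.5,0.22,0,0.18,1,-0.75,0.34,0,0.27,1,-1,0.45,0,0.27,1,-1,0.45,0,0.27]'; python3 -c "
from h import *
s=sense();print(s['ee_pos'],s['ee_rot'])"
```

```text
t: 1.1
ee_pos: [0.4203, 0.3984, 0.2308]
ee_rot: [180.0, 0.1, 89.7]
contact_force: [-0.7, 0.1, 0.1]
gripper_width: 1.0
gripper_force: 0.0
[0.42032798 0.39841996 0.23083626] [1.79987747e+02 7.78773598e-02 8.97378930e+01]
```

```bash
python3 -m creep '[1,-0.22,0.25,0,0,1,-0.45,0.5,0,0,1,-0.67,0.75,0,0,1,-0.9,1,0,0]' && python3 -m creep '[1,-0.22,0.25,0,0,1,-0.45,0.5,0,0,1,-0.67,0.75,0,0,1,-0.9,1,0,0,1,-0.9,1,0,0]'; python3 - <<'E'
from h import *
s=sense();print(s['ee_pos'],s['ee_rot'])
a=[]
for n in('scene','top'):
    c=camera(n);i=np.array(c['pixels']);u,v=proj(c,[.624,.2185,.12]).astype(int);print(u,v)
    a.append(cv2.resize(i[max(v-60,0):v+60,u-60:u+60],(400,400),interpolation=2))
cv2.imwrite('pics/above.png',np.hstack(a))
E
```

```text
t: 1.5
ee_pos: [0.5186, 0.3102, 0.231]
ee_rot: [-180.0, -0.0, 90.0]
contact_force: [0.4, -0.3, 0.3]
gripper_width: 1.005
gripper_force: 0.0
t: 2.0
ee_pos: [0.6204, 0.2181, 0.2304]
ee_rot: [180.0, 0.1, 89.7]
contact_force: [0.2, -0.4, -0.2]
gripper_width: 1.0
gripper_force: 0.0
[0.62038169 0.21807193 0.23037091] [1.79995273e+02 5.96986190e-02 8.97453058e+01]
425 216
245 151
```

View pics/above.png

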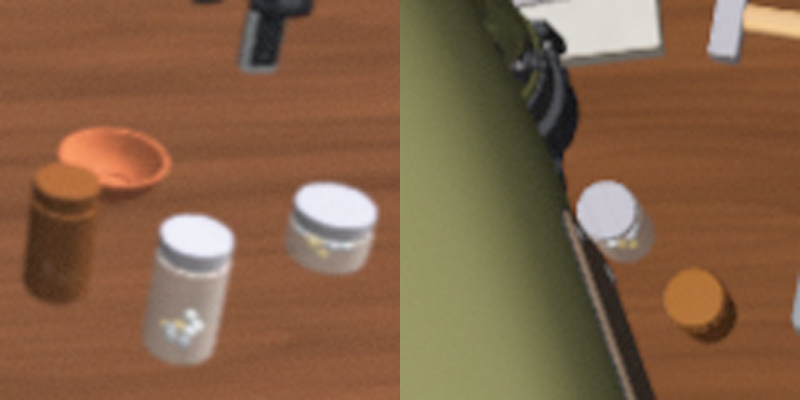

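The picture shows the jar undisturbed, with its cap at scene (424,226), and one fingertip at about scene (443,176). I'll compare that with the projected finger positions.

```bash
python3 - <<'E'
from h import *
c=camera('scene')
for dx in(-.0425,0,.0425): print(proj(c,[.6204+dx,.218,.243]))
i=np.array(c['pixels'])[90:290,340:500];cv2.imwrite('pics/ab2.png',cv2.resize(i,None,fx=3,fy=3,interpolation=2))
E
```

```text
[426.61432867 156.86579398]
[433.43012155 165.86933628]
[440.89232548 175.72677617]
```

View pics/ab2.png

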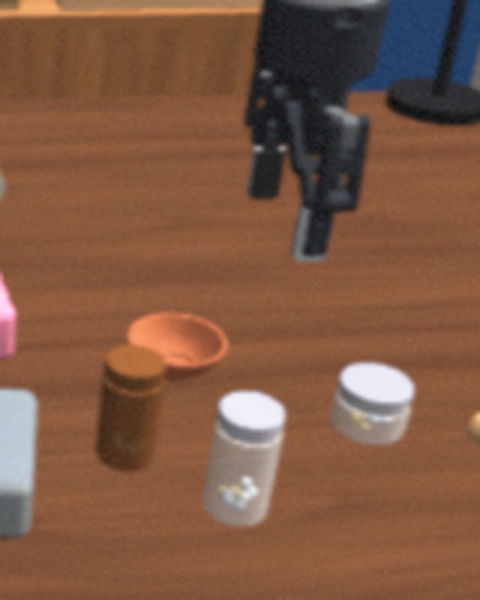

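The fingers show at scene (428,154) and (443,175), within 2 px of the projections. Descending now.

```bash
python3 -m creep '[1,0,0.035,0.25,0,1,0,0.035,0.5,0,1,0,0.035,0.75,0,1,0,0.035,1,0,1,0,0.035,1,0]' && python3 -m creep '[1,0,0,0.2,0,1,0,0,0.4,0,1,0,0,0.6,0,1,0,0,0.8,0,1,0,0,0.94,0]' && python3 -m creep '[-1,0,0,0,0,-1,0,0,0,0,-1,0,0,0,0,-1,0,0,0,0,-1,0,0,0,0]' && python3 -m creep '[-1,0,0,0,0,-1,0,0,0,0,-1,0,0,0,0]'
```

```text
t: 2.65
ee_pos: [0.618, 0.2209, 0.1276]
ee_rot: [-179.6, 0.1, 90.1]
contact_force: [-1.2, -1.1, -0.1]
gripper_width: 0.998
gripper_force: 0.0
t: 3.15
ee_pos: [0.6214, 0.2214, 0.0375]
ee_rot: [180.0, -0.0, 90.0]
contact_force: [0.7, -0.1, -0.1]
gripper_width: 1.003
gripper_force: 0.0
t: 3.65
ee_pos: [0.6232, 0.221, 0.0391]
ee_rot: [179.8, -0.1, 89.9]
contact_force: [0.7, 0.7, 6.1]
gripper_width: 0.572
gripper_force: 62.3
t: 3.95
ee_pos: [0.6232, 0.221, 0.0392]
ee_rot: [179.8, -0.1, 89.9]
contact_force: [0.3, 0.4, 6.1]
gripper_width: 0.57
gripper_force: 62.3
```

```bash
python3 -m creep '[-1,0,0,-0.2,0,-1,0,0,-0.4,0,-1,0,0,-0.6,0,-1,0,0,-0.8,0,-1,0,0,-1,0]' && python3 -m creep '[-1,0,0,-0.2,0,-1,0,0,-0.2,0,-1,0,0,-0.2,0]'; python3 - <<'E'
from h import *
s=sense();print(s['ee_pos'],s['ee_rot'],s['wrist_torque'])
c=camera('scene');x,y,z=s['ee_pos']
for dz in(-.039,.04,.056): print(proj(c,[.623,.221,z+dz]))
u,v=proj(c,s['ee_pos']).astype(int);o=(u-60,v-60);print(o)
i=np.array(c['pixels'])[v-60:v+60,u-60:u+60];cv2.imwrite('pics/lift.png',cv2.resize(i,None,fx=5,fy=5,interpolation=2))
E
```

```text
t: 4.45
ee_pos: [0.6213, 0.2202, 0.138]
ee_rot: [-180.0, 0.0, 89.9]
contact_force: [0.5, 0.3, -1.5]
gripper_width: 0.573
gripper_force: 62.2
t: 4.75
ee_pos: [0.6218, 0.2203, 0.1571]
ee_rot: [180.0, -0.0, 89.9]
contact_force: [-0.0, 0.0, -2.0]
gripper_width: 0.573
gripper_force: 62.2
[0.62178792 0.22033662 0.15706597] [ 1.79984611e+02 -4.08212021e-03  8.99342651e+01] [-0.02180783  0.04302448  0.0047253 ]
[425.95019014 216.81474374]
[431.67577145 185.88464206]
[432.90776911 179.22928062]
(np.int64(368), np.int64(141))
```

View pics/lift.png

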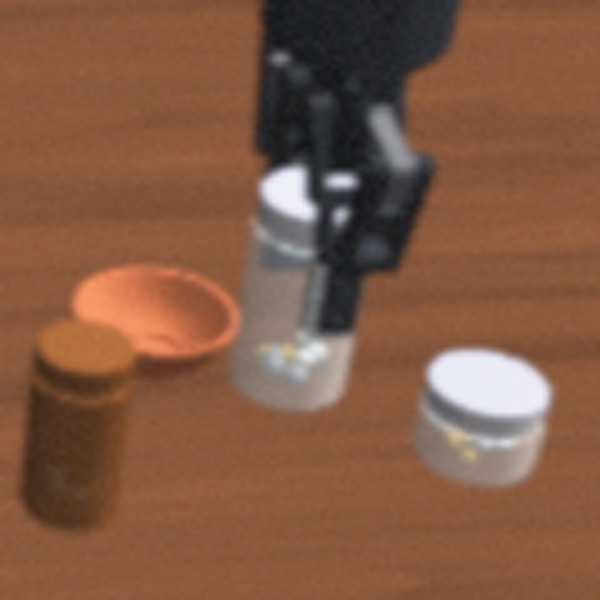

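Lifted and upright: the base centre is at scene (426.4,217), matching the projection (426,217). Next I carry the jar over the pad.

```bash
python3 -m creep '[-1,-0.15,-0.02,0,0,-1,-0.4,-0.05,0,0,-1,-0.65,-0.1,0,0,-1,-0.9,-0.13,0,0,-1,-1,-0.15,0,0]' && python3 -m creep '[-1,-0.25,-0.05,0,0,-1,-0.5,-0.1,0,0,-1,-0.75,-0.15,0,0,-1,-1,-0.16,0,0]' && python3 -m creep '[-1,-0.15,0,0,0,-1,-0.3,0,0,0,-1,-0.37,0,0,0,-1,-0.37,0,0,0,-1,-0.37,0,0,0]'; python3 - <<'E'
from h import *
s=sense();print(s['ee_pos'],s['ee_rot'],s['qpos'])
c=camera('scene');x,y,z=s['ee_pos'];cv2.imwrite('pics/raw_pad.png',np.array(c['pixels']))
for p in([x,y,z-.039],[.591,-.019,.088],[x,y,z+.056]): print(proj(c,p))
o=(265,150)
i=np.array(c['pixels'])[o[1]:o[1]+120,o[0]:o[0]+120];cv2.imwrite('pics/pad.png',cv2.resize(i,None,fx=5,fy=5,interpolation=2))
E
```

```text
t: 5.3
ee_pos: [0.6053, 0.1173, 0.156]
ee_rot: [-179.9, 0.1, 89.8]
contact_force: [-0.1, 0.2, -1.9]
gripper_width: 0.571
gripper_force: 62.2
t: 5.7
ee_pos: [0.5892, 0.0194, 0.1564]
ee_rot: [-179.9, -0.0, 90.0]
contact_force: [-0.0, -0.7, -2.1]
gripper_width: 0.571
gripper_force: 62.2
t: 6.2
ee_pos: [0.5906, -0.0161, 0.1572]
ee_rot: [-180.0, -0.0, 90.0]
contact_force: [-0.4, -0.0, -2.4]
gripper_width: 0.571
gripper_force: 62.2
[ 0.5906371  -0.01605689  0.15718244] [-1.79993932e+02 -2.94124127e-02  8.99585087e+01] [-1.57361844e+00  1.91885294e+01 -1.08677501e+01  5.99505724e+01
  2.92396634e-02  8.84678696e+01]
[318.02105889 213.76780506]
[316.67531905 224.98223914]
[318.2406401  176.12117121]
```

View pics/pad.png

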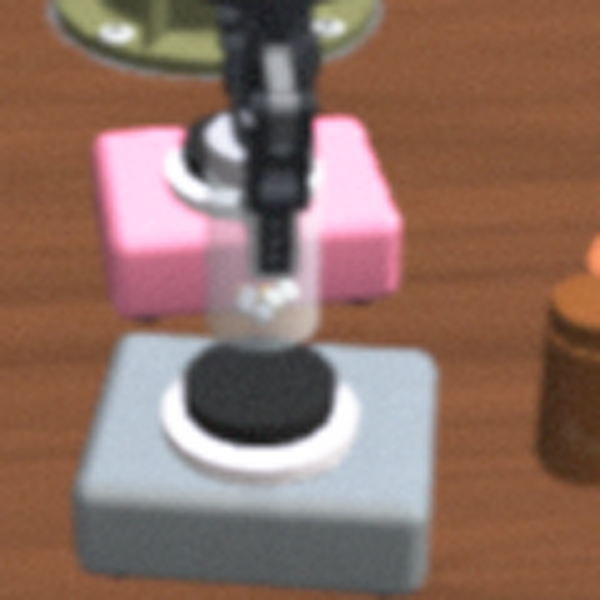

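The jar base is centred at scene (318,213) and the pad at (317,225), so I shift by 1.5 mm in -y and go down, watching the force.

```bash
python3 -m creep '[-1,-0.015,0,0.1,0,-1,-0.015,0,0.2,0,-1,-0.015,0,0.25,0,-1,-0.015,0,0.27,0,-1,-0.015,0,0.27,0]' && python3 -m creep '[-1,0,0,0.03,0,-1,0,0,0.06,0,-1,0,0,0.06,0]'&& python3 -m creep '[-1,0,0,0.03,0,-1,0,0,0.04,0,-1,0,0,0.04,0]'
```

```text
t: 6.75
ee_pos: [0.5901, -0.0179, 0.1297]
ee_rot: [-179.9, -0.0, 90.0]
contact_force: [-0.8, 0.3, -2.9]
gripper_width: 0.574
gripper_force: 62.2
t: 7.05
ee_pos: [0.591, -0.0181, 0.1246]
ee_rot: [179.9, -0.0, 89.9]
contact_force: [-0.6, 0.1, 1.6]
gripper_width: 0.569
gripper_force: 62.2
t: 7.35
ee_pos: [0.591, -0.0181, 0.1207]
ee_rot: [179.9, 0.0, 89.9]
contact_force: [0.5, 0.1, 3.6]
gripper_width: 0.576
gripper_force: 62.3
```

```bash
python3 -m creep '[-1,0,0,0.02,0,-1,0,0,0.04,0,-1,0,0,0.04,0]' && python3 -m creep '[-1,0,0,0.02,0,-1,0,0,0.03,0,-1,0,0,0.03,0]'&& python3 -m creep '[-1,0,0,0.01,0,-1,0,0,0.02,0,-1,0,0,0.02,0]'
```

```text
t: 7.65
ee_pos: [0.591, -0.0181, 0.1165]
ee_rot: [179.9, 0.0, 89.9]
contact_force: [-0.0, 0.8, 5.8]
gripper_width: 0.575
gripper_force: 62.6
t: 7.95
ee_pos: [0.5911, -0.0181, 0.115]
ee_rot: [179.9, 0.0, 89.9]
contact_force: [-2.6, 0.7, 15.7]
gripper_width: 0.569
gripper_force: 64.1
t: 8.25
ee_pos: [0.5912, -0.0181, 0.1148]
ee_rot: [179.8, 0.0, 89.9]
contact_force: [-7.9, 0.2, 28.7]
gripper_width: 0.567
gripper_force: 65.3
```

The force jumped to about 29 N at the stop, so the pad is fully down. Holding for more than 2 s.

```bash
for i in 1 2 3 4 5; do :; done; python3 -m creep '[-1,0,0,0,0,-1,0,0,0,0,-1,0,0,0,0,-1,0,0,0,0,-1,0,0,0,0]'|sed -n '1,2p;4p' && python3 -m creep '[-1,0,0,0,0,-1,0,0,0,0,-1,0,0,0,0,-1,0,0,0,0,-1,0,0,0,0]'|sed -n '1,2p;4p' && python3 -m creep '[-1,0,0,0,0,-1,0,0,0,0,-1,0,0,0,0,-1,0,0,0,0,-1,0,0,0,0]'|sed -n '1,2p;4p' && python3 -m creep '[-1,0,0,0,0,-1,0,0,0,0,-1,0,0,0,0,-1,0,0,0,0,-1,0,0,0,0]'|sed -n '1,2p;4p' && python3 -m creep '[-1,0,0,0,0,-1,0,0,0,0,-1,0,0,0,0,-1,0,0,0,0,-1,0,0,0,0]'; python3 - <<'E'
from h import *
c=camera('scene');i=np.array(c['pixels'])[150:270,265:385];cv2.imwrite('pics/press.png',cv2.resize(i,None,fx=5,fy=5,interpolation=2))
E
```

```text
t: 8.75
ee_pos: [0.5912, -0.0181, 0.1149]
contact_force: [-7.8, -0.1, 28.4]
t: 9.25
ee_pos: [0.5912, -0.0181, 0.1148]
contact_force: [-8.2, 0.8, 27.2]
t: 9.75
ee_pos: [0.5912, -0.0181, 0.1148]
contact_force: [-6.7, 0.5, 29.0]
t: 10.25
ee_pos: [0.5912, -0.0181, 0.1149]
contact_force: [-7.8, 0.8, 28.1]
t: 10.75
ee_pos: [0.5912, -0.0181, 0.1148]
ee_rot: [179.8, 0.0, 89.9]
contact_force: [-8.3, 0.8, 27.7]
gripper_width: 0.568
gripper_force: 65.3
```

View pics/press.png

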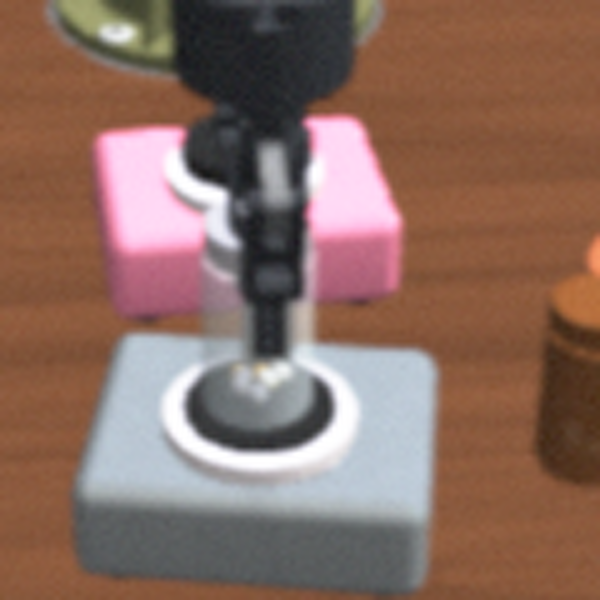

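The pad is down nearly level with the collar, and the jar sits upright in its middle at scene about (316,230). It was held for over 2.5 s. Next I lift straight up and carry it to the tray.

```bash
python3 -m creep '[-1,0,0,-0.06,0,-1,0,0,-0.15,0,-1,0,0,-0.3,0,-1,0,0,-0.45,0,-1,0,0,-0.6,0]' && python3 -m creep '[-1,-0.2,-0.05,0,0,-1,-0.45,-0.15,0,0,-1,-0.7,-0.22,0,0,-1,-0.95,-0.3,0,0,-1,-1,-0.33,0,0]'|sed -n '1,2p' && python3 -m creep '[-1,-0.25,-0.07,0,0,-1,-0.5,-0.16,0,0,-1,-0.75,-0.24,0,0,-1,-1,-0.33,0,0]' |sed -n '1,2p' && python3 -m creep '[-1,-0.25,-0.07,0,0,-1,-0.5,-0.16,0,0,-1,-0.7,-0.24,0,0,-1,-0.74,-0.25,0,0,-1,-0.74,-0.25,0,0]'; python3 - <<'E'
from h import *
s=sense();print(s['ee_pos'],s['ee_rot'],s['qpos'])
c=camera('scene');x,y,z=s['ee_pos']
print(proj(c,[x,y,z-.039]),proj(c,[.5,-.294,.003]))
i=np.array(c['pixels'])[140:280,110:250];cv2.imwrite('pics/tray1.png',cv2.resize(i,None,fx=4,fy=4,interpolation=2))
E
```

```text
t: 11.3
ee_pos: [0.5893, -0.0181, 0.1706]
ee_rot: [-179.8, 0.0, 89.9]
contact_force: [0.2, 0.1, -2.0]
gripper_width: 0.571
gripper_force: 62.4
t: 11.8
ee_pos: [0.5556, -0.12, 0.1702]
t: 12.2
ee_pos: [0.5235, -0.2181, 0.1705]
t: 12.7
ee_pos: [0.4989, -0.2918, 0.1706]
ee_rot: [-179.9, -0.1, 89.9]
contact_force: [-0.4, -0.9, -2.3]
gripper_width: 0.569
gripper_force: 62.4
[ 0.4988548  -0.29178451  0.17063458] [-1.79946498e+02 -6.92962050e-02  8.98831119e+01] [-3.03425981e+01  1.74141522e+01 -1.15016441e+01  6.11653160e+01
  3.29421617e-02  5.97742343e+01]
[196.60091413 192.69356515] [203.90972415 237.04552891]
```

View pics/tray1.png

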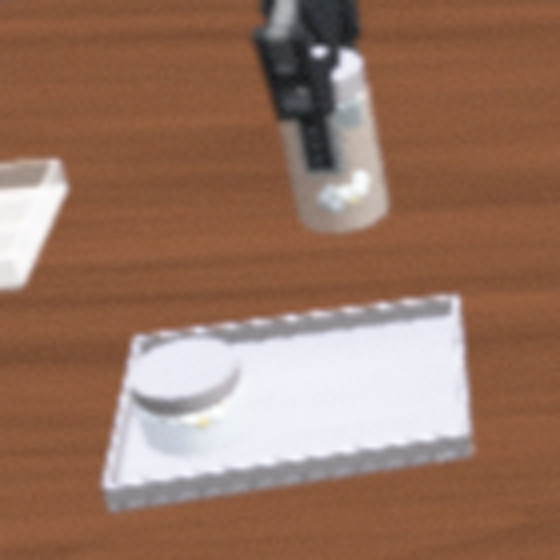

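The jar is held upright with its base at scene (196,192). The target spot on the floor is at (204,237), clear of the squat jar at (156,240). Lowering now.

```bash
python3 -m creep '[-1,0,0.01,0.15,0,-1,0,0.01,0.4,0,-1,0,0.01,0.65,0,-1,0,0.01,0.9,0,-1,0,0.01,1,0]'|sed -n '1,2p;4p' && python3 -m creep '[-1,0,0,0.12,0,-1,0,0,0.22,0,-1,0,0,0.24,0,-1,0,0,0.24,0]'|sed -n '1,2p;4p' && python3 -m creep '[-1,0,0,0.02,0,-1,0,0,0.03,0,-1,0,0,0.03,0]'
```

```text
t: 13.25
ee_pos: [0.4991, -0.2896, 0.0687]
contact_force: [-0.1, 0.2, -2.5]
t: 13.65
ee_pos: [0.5004, -0.292, 0.0474]
contact_force: [0.7, -0.0, -2.1]
t: 13.95
ee_pos: [0.5004, -0.2922, 0.0446]
ee_rot: [180.0, 0.0, 89.9]
contact_force: [0.3, -0.3, -2.5]
gripper_width: 0.57
gripper_force: 62.3
```

```bash
python3 -m creep '[-1,0,0,0.01,0,-1,0,0,0.02,0,-1,0,0,0.02,0]'|sed -n '1,2p;4p' && python3 -m creep '[-1,0,0,0.005,0,-1,0,0,0.01,0,-1,0,0,0.01,0]'|sed -n '1,2p;4p'
```

```text
t: 14.25
ee_pos: [0.5001, -0.2919, 0.0422]
contact_force: [-0.4, 0.8, -1.9]
t: 14.55
ee_pos: [0.5002, -0.292, 0.0421]
contact_force: [-3.6, 1.5, 6.4]
```

It touches the floor (force +6 N). Opening and backing straight up.

```bash
python3 -m creep '[1,0,0,0,0,1,0,0,0,0,1,0,0,0,0,1,0,0,0,0,1,0,0,0,0]' && python3 -m creep '[1,0,0,0,0,1,0,0,0,0,1,0,0,-0.1,0,1,0,0,-0.3,0,1,0,0,-0.5,0]' && python3 -m creep '[1,0,0,-0.2,0,1,0,0,-0.4,0,1,0,0,-0.6,0,1,0,0,-0.8,0,1,0,0,-1,0]'; python3 - <<'E'
from h import *
a=[]
for n in('scene','top'):
    c=camera(n);i=np.array(c['pixels']);u,v=proj(c,[.5,-.33,.03]).astype(int)
    a.append(cv2.resize(i[v-60:v+60,u-60:u+60],(400,400),interpolation=2))
cv2.imwrite('pics/end.png',np.hstack(a))
E
```

```text
t: 15.05
ee_pos: [0.5003, -0.292, 0.0412]
ee_rot: [-180.0, 0.0, 89.9]
contact_force: [0.4, 0.3, 1.0]
gripper_width: 0.997
gripper_force: 0.0
t: 15.55
ee_pos: [0.5, -0.2918, 0.0922]
ee_rot: [-180.0, -0.0, 89.9]
contact_force: [0.3, -0.1, 0.2]
gripper_width: 1.001
gripper_force: 0.0
t: 16.05
ee_pos: [0.5002, -0.292, 0.193]
ee_rot: [180.0, 0.0, 89.9]
contact_force: [-0.1, -0.2, -0.3]
gripper_width: 1.001
gripper_force: 0.0
```

View pics/end.png

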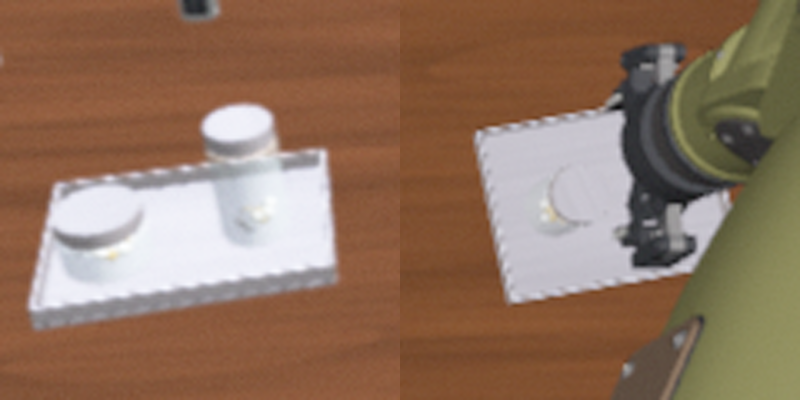

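The tall jar stands upright on the tray floor (crop (245,175)) beside the untouched squat jar (crop (100,235)), and the gripper is clear above.

```bash
python3 -c "
from station import finish_job
print(finish_job())"
```

```text
the job is handed in; nothing more can be done
None
```

I pressed the tall jar on the middle of the grey shaker's pad, held it fully down for over 2.5 s, then stood it upright in the tray beside the squat jar and let go; the job was handed in at about 16 s on the robot's clock.

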